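# Close a refill canister with its double lid and lift the outer lid off

## Task

The double lid of the refill canister is waiting on the cork coaster: an inner lid whose wooden post sticks up through the collar of the outer lid. Carry the two lids together by the post, lower them gently onto the open canister until the inner lid is fully home and let go of the post; then take the outer lid by its collar and lift it straight up alone, clear of the post, leaving the inner lid undisturbed in the canister. Finish while still holding the outer lid in the air about a hand's breadth above the inner lid, without shifting the canister or the other products.

Things in the scene. Friction and masses are not known exactly. Their poses are not given: they have to be found in the camera images.
- canister: Loose upright cardboard canister with a paper band, open on top, about 0.8 kg, holding balls well below the plug's reach. 101 mm outside diameter, 110 mm tall, mouth 92 mm across, wall 4 mm. Origin: centre of its underside, z up. It stands on one side of the work area (left or right), the coaster on the other.
- canister_mouth (a point): Centre of the canister's open mouth, level with the top of its rim (110 mm above its underside). The inner lid's origin comes here when it is fully home.
- inner_lid: Aluminium disc 104 mm across, 4 mm thick; under it a plug 87 mm across, narrowing to 76 at its foot, 14 mm deep, drops into the mouth with 2.5 mm play; the disc rests on the rim. A round wooden post, 16 mm thick, rises to 62 mm above the origin. About 0.22 kg. Origin: centre of the disc's underside, z up. Lifted by the post it carries the outer lid.
- outer_lid: Dark steel cap, 116 mm across, lying loose on the inner lid's disc. Plate 4 mm thick, skirt 110 mm inside to 14 mm below the origin. Wooden collar 4 to 28 mm above the origin, 36 mm outside, 26 inside; the post sticks out 30 mm above it. About 0.14 kg. Origin: centre of plate's underside, 4 mm above the inner lid's when nested. Lifted by itself it comes off alone.
- coaster: Fixed cork coaster, 130 mm across, 4 mm thick, on which the pair of lids waits, the plug's foot on the cork. Origin: centre of its underside.
- jar: Bystander: squat amber jar with black cap, 68 mm across, 58 mm tall, loose, between canister and coaster. Origin: centre of its underside.
- tube: Bystander: loose upright cardboard tube, 60 mm across, 140 mm tall, at the far side of the work area. Origin: centre of its underside.
- pump_bottle: Bystander: loose upright amber bottle with black pump head, 62 mm across, 149 mm tall, at the far side of the work area. Origin: centre of its underside.
There are look-alikes about, which are no part of the job. Leave any black look-alike of the canister alone. Leave any blue look-alike of the inner_lid alone.

How it is judged:
On the way, in this order (a step that is already met when the one before it is completed fails the run):
1. both lids are lifted together, still nested (height (world z) of inner_lid above 0.06 m and z of outer_lid in the frame of inner_lid below 0.009 m and horizontal distance between outer_lid and inner_lid below 0.008 m and contact force between the fingers and inner_lid above 0.3 N and horizontal distance between inner_lid and canister_mouth above 0.08 m), for 0.1 s.
2. the pair is seated on the canister, still nested, and the post let go (z of inner_lid in the frame of canister_mouth between -0.004 and 0.004 m and horizontal distance between inner_lid and canister_mouth below 0.006 m and angle between inner_lid's own z axis and vertical below 0.04 rad and z of outer_lid in the frame of inner_lid below 0.009 m and horizontal distance between outer_lid and inner_lid below 0.008 m and contact force between the fingers and inner_lid below 0.1 N), for 0.2 s.
At the end, for the whole second after the job is handed in: Inner lid home in the mouth (4 mm in height, 6 mm sideways, 0.04 rad), untouched, at rest; outer lid held still by the fingers alone, at least 62 mm above it and within 50 mm of straight above; canister upright on the table within 30 mm of its start (z of inner_lid in the frame of canister_mouth between -0.004 and 0.004 m and horizontal distance between inner_lid and canister_mouth below 0.006 m and angle between each of inner_lid, canister's own z axis and vertical below 0.04 rad and linear speed of inner_lid below 0.02 m/s and z of outer_lid in the frame of inner_lid above 0.062 m and horizontal distance between outer_lid and inner_lid below 0.05 m and contact force between the fingers and outer_lid above 0.5 N and linear speed of outer_lid below 0.03 m/s and contact force between each of outer_lid, the fingers, the arm and inner_lid below 0.05 N and contact force between outer_lid and canister below 0.05 N and height (world z) of canister below 0.004 m and distance of canister from where it was at the start of the episode below 0.03 m); the arm keeps its last pose, push and grip.
It fails at once if the outer lid is taken off the inner lid, or the inner lid is moved from its seat, while the two are apart: the lids may part only while the inner lid sits home in the canister (distance between outer_lid and inner_lid above 0.018 m and not (z of inner_lid in the frame of canister_mouth between -0.006 and 0.006 m and horizontal distance between inner_lid and canister_mouth below 0.008 m and angle between inner_lid's own z axis and vertical below 0.06 rad)).
It fails at once if the lids are dropped or slammed onto the canister (linear speed of inner_lid above 0.4 m/s and horizontal distance between inner_lid and canister_mouth below 0.03 m and z of inner_lid in the frame of canister_mouth below 0.03 m).
It fails at once if the canister is shifted by more than 30 mm or tipped (distance of canister from where it was at the start of the episode above 0.03 m or angle between canister's own z axis and vertical above 0.2 rad).
It fails at once if another product (jar, tube or pump bottle) is shifted by more than 30 mm or tipped (distance of any of jar, tube, pump_bottle from where it was at the start of the episode above 0.03 m or angle between any of jar, tube, pump_bottle's own z axis and vertical above 0.3 rad).
It also fails if it takes over 58 s, if anything falls off the work surface, if the arm or the gripper's body presses on something with over 40 N, if the wrist force passes 120 N, or if a joint passes its speed limit or range.

## Robot

A 7-joint arm with a two-finger parallel gripper is mounted at the origin on the work surface. World frame = base frame: x ahead of the robot, y to its left, z up, the work surface at z = 0. Lengths are in m, angles in rad, forces in N, time in s.
With the tool pointing down it reaches from about 0.425 to 0.875 m from the base axis. Payload 9.9 kg.
Tool frame: the origin (TCP) lies midway between the tips of the shut fingers; the grasp point (between the pads) lies 19 mm behind it; z points along the fingers, y is the line along which they close (so a half turn about z gives the same grasp; the last joint's range is limited). The gripper opens to 85 mm and grips with 20 to 120 N. Pads are 22 mm wide; open, the fingers measure 114 mm over their backs; the gripper's body (76 mm by 85 mm) begins 54 mm behind the grasp point. The pads swing forward as they close: fully open they stand 13 mm farther back than shut.
Start: joints at [-1.408, 0.576, 0.025, 1.437, -0.015, 1.129, -0.057], TCP at [0.165, 0.655, 0.196] pointing down, gripper open.
Joint ranges: [-2.76, 2.76], [-0.34, 2.15], [-1.52, 1.57], [0.19, 2.46], [-1.09, 4.23], [0.17, 1.99], [-2.82, 2.82]. Speed limits (rad/s): [2.22, 2.22, 3.01, 3.01, 3.14, 3.14, 3.14].

## Interface

Orientations are given as a rotation vector (axis times angle).
In Python, from plant import * gives the robot as it stands.
- The arm moves only by the tool carry_out, never from a script. Its argument "moves" is one flat list of numbers, 7 for each row, row after row: the shift along the world's x, y, z in cm, then the turn, a rotation vector about the world's x, y, z in degrees, then the finger opening in cm, from 0 to 8.54. In form: [tx, ty, tz, ax, ay, az, fingers, tx, ty, tz, ax, ay, az, fingers, ...]. A call has exactly 8 rows; each row is the pose to reach, as a shift and turn from the pose commanded when the call began; what a row does not reach only later rows make up. A row lasts 1/10 s, in which the tool goes at most 50 mm and 8.59 degrees, less where a joint would pass 70% of its speed; a pose out of reach is approached as far as the arm can. A call with a gripper value outside its range is refused whole. The fingers move at their own pace and stop on an object; the grip force is fixed at half the most. Time passes only in rows, so rows that repeat a pose let the fingers close, or fill a call up. It gives the time, the measured TCP pose, the force, the opening and the grip force at its end, in the units of the state.
- get_state(): the state, without advancing time (a new reading comes with each control period).
- read_camera(name): name is "scene" or "top"; returns a dict with "img" (384x512x3 uint8, blue, green, red), "intrinsics" (3x3 intrinsics, pixels), "k1" (the pictures are not rectified: a ray, as slopes to the right and down, at radius r is drawn at 1 + k1 r^2 times it, then the intrinsics apply), "rvec" (rotation vector, rad) and "tvec" (3), from world to camera coordinates, as OpenCV has them. Camera axes: x right, y down, z forward; pixel columns grow to the right and rows downward; lengths in m; the calibration is good to about 2 mm. A picture is of the moment at which its call begins. There is no depth.
- hand_in(): hands the job in; it is judged then, once.
The state is a dict: "t": time; "joint_positions": joint angles; "joint_vel": joint speeds; "effort": joint torques, N m; "tcp_pos": TCP position; "tool_rot": TCP orientation; "ft_force": force on the tool from outside, world axes, zero at the start; "moment": the same for the moment, N m; "grip_width": finger opening in m; "grip_force": force on a finger pad.
Only numpy, scipy, OpenCV 4.12 (cv2) and the standard library are available. Lean on these libraries where they do the work, as an engineer would, in place of code of your own. Each camera call takes 0.05 s, during which the arm holds its last target. There are 200 camera calls.

## Working session

There is one attempt and no reset: what is moved stays moved. The work goes in short steps, Python scripts to look and compute and a tool call to move; the robot and the scene stay as the last step left them, time stands still between calls to the robot, and variables do not carry over. Pictures are saved under pics/ and viewed, at most 10 in all, crops included, and the job is handed in when it is done.

Besides the shell and the picture viewer there is one more tool, called after "Emit:" as name(argument=value, ...) on one line, values as JSON. carry_out: Moves the arm, as the interface text tells. Its arguments: {"type":"object","properties":{"moves":{"type":"array","items":{"type":"number"}}},"required":["moves"]}

```bash
mkdir -p pics
cat > h.py <<'E'
from plant import *
import numpy as np, cv2
def cam(n):
    c=read_camera(n); c['R']=cv2.Rodrigues(np.array(c['rvec'],float))[0]; c['t']=np.array(c['tvec'],float).ravel(); c['K']=np.array(c['intrinsics'],float); return c
def dist(c): return np.array([float(c['k1']),0,0,0,0])
def ray(c,uv):
    p=cv2.undistortPointsIter(np.array(uv,float).reshape(-1,1,2),c['K'],dist(c),None,None,(3,50,1e-10)).reshape(-1,2)
    d=np.c_[p,np.ones(len(p))]@c['R']; return -c['R'].T@c['t'],d
def plane(c,uv,z):
    o,d=ray(c,uv); return o+d*((z-o[2])/d[:,2])[:,None]
def proj(c,P): return cv2.projectPoints(np.array(P,float).reshape(-1,3),c['R'],c['t'],c['K'],dist(c))[0].reshape(-1,2)
E
python3 - <<'E'
from h import *
for n in('scene','top'):
    c=cam(n); cv2.imwrite(f'pics/{n}0.png',c['img']); print(n,-c['R'].T@c['t'],c['R'][2],c['k1'])
s=get_state(); print(s)
E
```

```text
scene [0.95113254 0.3375166  0.63247544] [-0.4963053  -0.46412976 -0.7336652 ] -0.06275323103462307
top [0.45867946 0.0170574  1.04524374] [ 0.10515714 -0.00667474 -0.99443322] -0.1976123181490341
{'t': 0.1, 'joint_positions': array([-1.4078285 ,  0.57642551,  0.02478305,  1.43783509, -0.01499587,
        1.12900651, -0.05651768]), 'joint_vel': array([ 0.00056093, -0.0018532 ,  0.00093561, -0.00392508, -0.00016951,
       -0.00079709, -0.00088633]), 'effort': array([ 5.45809671e-03, -7.67308044e+01,  2.25771077e+00, -2.86607033e+01,
        1.59433926e-02,  8.58065294e-03, -3.43514034e-05]), 'tcp_pos': array([0.16472866, 0.65410905, 0.19503871]), 'tool_rot': array([-3.86512280e-01, -3.11758428e+00,  2.33224930e-03]), 'ft_force': array([ 0.2559065 ,  0.05886369, -0.04816174]), 'moment': array([-0.03061562,  0.03546885, -0.02512559]), 'grip_force': 0.0, 'grip_width': 0.08526203472739767}
```

View pics/scene0.png

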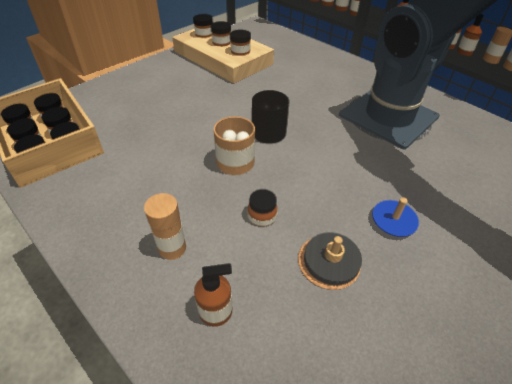

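View pics/top0.png

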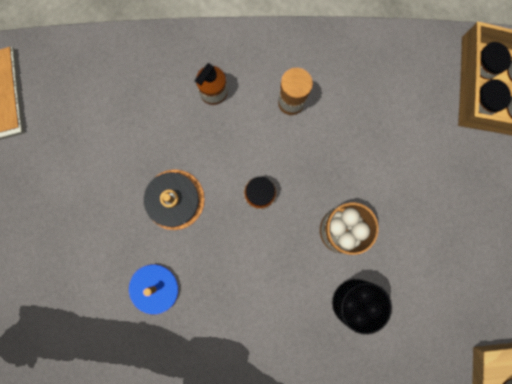

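The scene picture shows the canister at (235,145), the lids at (332,257), the jar at (262,207) and the blue look-alike at (396,218). In the top picture the lids are at (173,199), the canister at (352,228) and the jar at (260,192).

```bash
cat >> h.py <<'E'
from scipy.optimize import least_squares
def fit(c,mask,box,z,R,span=1.2):
    x0,y0,x1,y1=box; m=np.zeros_like(mask); m[y0:y1,x0:x1]=mask[y0:y1,x0:x1]
    k=max(cv2.findContours(m,cv2.RETR_EXTERNAL,cv2.CHAIN_APPROX_NONE)[0],key=cv2.contourArea)
    P=plane(c,k.reshape(-1,2),z)[:,:2]; o=ray(c,[[0,0]])[0][:2]; q=P.mean(0)
    for _ in range(5):
        d=P-q; f=(q-o)/np.linalg.norm(q-o); a=np.arccos(np.clip(d@f/np.linalg.norm(d,axis=1),-1,1))
        S=P[a<span]; r=least_squares(lambda p:np.hypot(*(S-p).T)-R,q,loss='soft_l1',f_scale=.001); q=r.x
    rr=np.hypot(*(S-q).T)-R
    return q.round(4),len(S),np.std(rr).round(4)
def masks(c):
    H=cv2.cvtColor(c['img'],cv2.COLOR_BGR2HSV); h,s,v=cv2.split(H)
    return ((h>5)&(h<25)&(s>90)&(v>50)).astype(np.uint8)*255,((v<75)).astype(np.uint8)*255
E
python3 - <<'E'
from h import *
B={'scene':dict(can=(205,110,257,180),lid=(295,228,368,292),wood=(318,228,352,266),jar=(240,180,285,230)),
   'top':dict(can=(318,190,385,262),lid=(135,162,210,235),wood=(155,184,185,212),jar=(235,168,285,215))}
for n in B:
    c={'scene':0}; 
    c=cam(n); t,d=masks(c); b=B[n]
    print(n,'can',fit(c,t,b['can'],.11,.0505))
    d2=cv2.morphologyEx(d,cv2.MORPH_CLOSE,np.ones((3,3)))
    print('lid',fit(c,d2,b['lid'],.026,.058)); print('jar',fit(c,d,b['jar'],.058,.034))
    im=c['img'].copy(); im[t>0]=(0,255,0); im[d>0]=(255,0,255)
    L=[]
    for k in('can','lid'):
        x0,y0,x1,y1=b[k]; L.append(np.hstack([cv2.resize(q[y0:y1,x0:x1],(290,290),interpolation=0) for q in(c['img'],im)]))
    cv2.imwrite(f'pics/m_{n}.png',np.vstack(L)) 
    print(c['K'][0,0])
cv2.imwrite('pics/m.png',np.hstack([cv2.resize(cv2.imread(f'pics/m_{n}.png'),(400,400)) for n in B]))
E
```

```text
scene can (array([ 0.4902, -0.1759]), 40, np.float64(0.0012))
lid (array([0.5602, 0.1863]), 0, np.float64(nan))
jar (array([0.5753, 0.0012]), 30, np.float64(0.0017))
355.62356377666157
top can (array([ 0.4863, -0.178 ]), 55, np.float64(0.0006))
lid (array([0.5596, 0.1551]), 151, np.float64(0.0177))
jar (array([ 0.5606, -0.0059]), 40, np.float64(0.0018))
492.81855356298655
  ret = _var(a, axis=axis, dtype=dtype, out=out, ddof=ddof,
  arrmean = um.true_divide(arrmean, div, out=arrmean,
  ret = ret.dtype.type(ret / rcount)
```

View pics/m.png

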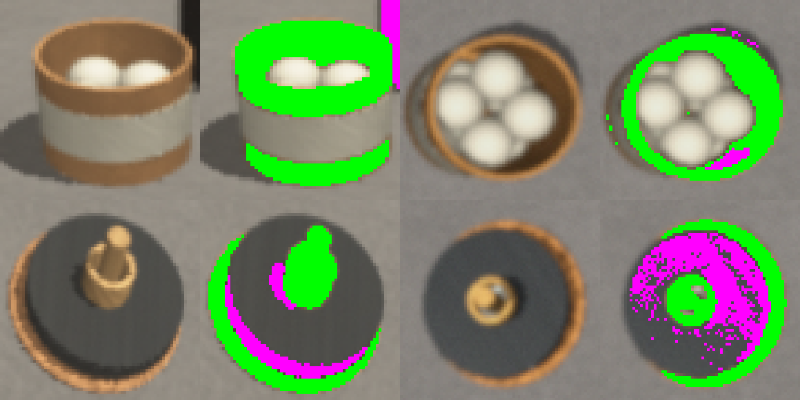

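The masks show a clean tan rim on the canister. The lid plate needs a higher dark threshold, so I'll refit the lid plate and the post top.

Run:
```python
from h import *
B={'scene':dict(lid=(298,228,368,288),wood=(318,228,352,266)),'top':dict(lid=(138,164,207,232),wood=(155,184,185,212))}
for n,b in B.items():
    c=cam(n); t,_=masks(c); v=c['img'].max(2); x0,y0,x1,y1=b['lid']
    w=np.zeros_like(t); a=b['wood']; w[a[1]:a[3],a[0]:a[2]]=t[a[1]:a[3],a[0]:a[2]]
    th=cv2.threshold(v[y0:y1,x0:x1][t[y0:y1,x0:x1]==0],0,255,cv2.THRESH_OTSU)[0]
    d=(((v<=th)&(t==0))|(w>0)).astype(np.uint8)*255
    d=cv2.morphologyEx(cv2.morphologyEx(d,cv2.MORPH_CLOSE,np.ones((3,3))),cv2.MORPH_OPEN,np.ones((5,5)))
    print(n,th,'lid',fit(c,d,b['lid'],.026,.058))
    print('jar', 'coll far fit', fit(c,w,a,.050,.018) if n=='top' else '')
# post top: hand pixels from magnified crop
    px=[[298+118/200*70,228+36/200*60]] if n=='scene' else [[138+87/200*69,164+97/200*68]]
    print('post',px,plane(c,px,.080 if n=='scene' else .08))
```

```text
scene 111.0 lid (array([0.5594, 0.1832]), 58, np.float64(0.0009))
jar coll far fit 
post [[339.3, 238.8]] [[0.55390987 0.18302542 0.08      ]]
top 105.0 lid (array([0.5529, 0.1814]), 62, np.float64(0.0011))
jar coll far fit (array([0.555 , 0.1829]), 19, np.float64(0.0006))
post [[168.015, 196.98]] [[0.55382397 0.17860273 0.08      ]]
```

Taking the post at about (0.555, 0.182) and the canister at about (0.488, −0.177), I start the approach.

Emit:
carry_out(moves=[3, -3.6, 0, 0, 0, 0, 8.5, 6, -7.2, 0, 0, 0, 0, 8.5, 9, -10.8, 0, 0, 0, 0, 8.5, 12, -14.4, 0, 0, 0, 0, 8.5, 15, -18, 0, 0, 0, 0, 8.5, 18, -21.6, 0, 0, 0, 0, 8.5, 21, -25.2, 0, 0, 0, 0, 8.5, 24, -28.8, 0, 0, 0, 0, 8.5])

```text
t: 1.1
tcp_pos: [0.4059, 0.365, 0.196]
tool_rot: [0.386, 3.117, 0.001]
ft_force: [2.1, 0.1, -0.1]
grip_width: 0.085
grip_force: 0.0
```

Emit:
carry_out(moves=[3, -3.7, 0, 0, 0, 0, 8.5, 6, -7.4, 0, 0, 0, 0, 8.5, 9, -11.1, 0, 0, 0, 0, 8.5, 12, -14.8, 0, 0, 0, 0, 8.5, 15, -18.4, 0, 0, 0, 0, 8.5, 15, -18.4, -3, 0, 0, 0, 8.5, 15, -18.4, -5, 0, 0, 0, 8.5, 15, -18.4, -5, 0, 0, 0, 8.5])

```text
t: 1.9
tcp_pos: [0.5533, 0.1817, 0.1433]
tool_rot: [-0.387, -3.113, 0.004]
ft_force: [-0.0, 0.6, 1.0]
grip_width: 0.0852
grip_force: 0.0
```

Run:
```python
from h import *
L=[]
for n,b in (('scene',(270,150,400,300)),('top',(110,120,240,270))):
    c=cam(n); im=c['img'].copy()
    x=cv2.resize(im[b[1]:b[3],b[0]:b[2]],(400,462)); L.append(x)
cv2.imwrite('pics/a1.png',np.hstack(L)); s=get_state(); print(s['tcp_pos'],s['t'])
```

```text
[0.55489556 0.18271507 0.14612579] 2.0
```

View pics/a1.png

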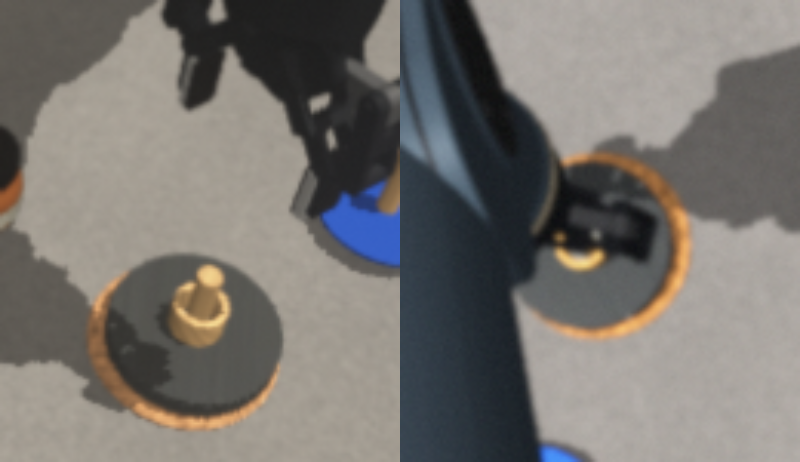

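The scene crop shows the open fingers straddling above the post, whose tip is at (338,238) in the full frame, as computed. I descend and close.

Emit:
carry_out(moves=[0, 0, -3, 0, 0, 0, 8.5, 0, 0, -6, 0, 0, 0, 8.5, 0, 0, -8, 0, 0, 0, 8.5, 0, 0, -9.1, 0, 0, 0, 8.5, 0, 0, -9.1, 0, 0, 0, 5, 0, 0, -9.1, 0, 0, 0, 2.5, 0, 0, -9.1, 0, 0, 0, 0, 0, 0, -9.1, 0, 0, 0, 0])

```text
t: 2.8
tcp_pos: [0.5556, 0.1828, 0.0559]
tool_rot: [0.387, 3.116, 0.001]
ft_force: [0.4, -0.4, -0.0]
grip_width: 0.0275
grip_force: 0.0
```

Emit:
carry_out(moves=[0, 0, 0, 0, 0, 0, 0, 0, 0, 0, 0, 0, 0, 0, 0, 0, 0, 0, 0, 0, 0, 0, 0, 0, 0, 0, 0, 0, 0, 0, 0, 0, 0, 0, 0, 0, 0, 0, 0, 0, 0, 0, 0, 0, 0, 0, 0, 0, 0, 0, 0, 0, 0, 0, 0, 0])

```text
t: 3.6
tcp_pos: [0.5549, 0.1826, 0.0547]
tool_rot: [-0.387, -3.118, 0.0]
ft_force: [0.1, 0.3, -0.1]
grip_width: -0.0004
grip_force: 0.0
```

Run:
```python
from h import *
L=[]
for n,b in (('scene',(270,150,400,300)),('top',(110,120,240,270))):
    c=cam(n); im=c['img'].copy()
    x=cv2.resize(im[b[1]:b[3],b[0]:b[2]],(400,462)); L.append(x)
    print(n,proj(c,[[.555,.1825,.08],[.555,.1825,.055]]))
cv2.imwrite('pics/a2.png',np.hstack(L)); s=get_state(); print(s['tcp_pos'],s['t'])
```

```text
scene [[338.74224355 238.97542074]
 [336.34107819 246.40415125]]
top [[166.06818565 196.41612954]
 [168.15346889 197.61008751]]
[0.55485943 0.182558   0.05475483] 3.7
```

View pics/a2.png

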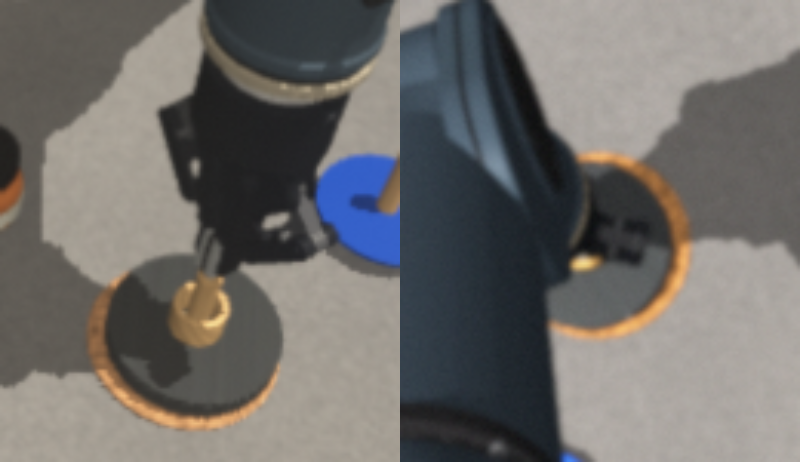

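Run:
```python
from h import *
L=[]
for n,b in (('scene',(310,205,370,265)),('top',(145,170,205,230))):
    c=cam(n); im=np.clip(c['img'].astype(float)*1.0,0,255)
    im=(255*(im/255)**.55).astype(np.uint8)
    x=cv2.resize(im[b[1]:b[3],b[0]:b[2]],(400,400),interpolation=cv2.INTER_CUBIC)
    for P,col in (([.555,.1825,.08],(0,0,255)),([.555,.1825,.055],(0,255,0))):
        p=(proj(c,[P])[0]-b[:2]+.5)*400/60; cv2.circle(x,tuple(int(v) for v in p),4,col,1)
    L.append(x)
cv2.imwrite('pics/a3.png',np.hstack(L))
```

```text
(no output)
```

View pics/a3.png

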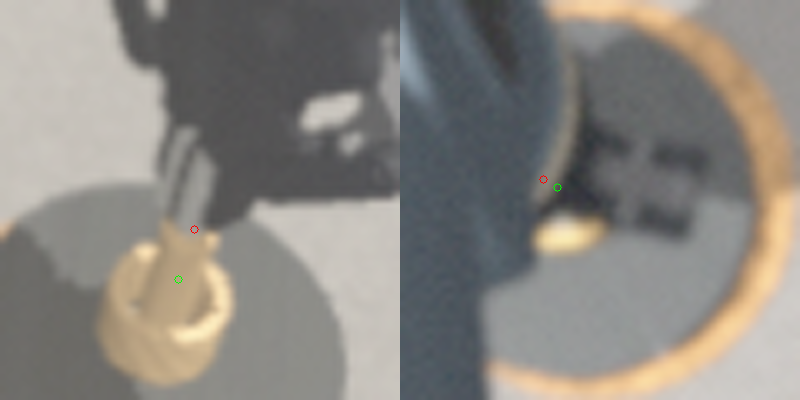

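The brightened crop shows the shut fingertips ending right at the post's top, at red mark (193,230) in the crop. They sit above the post, about 25 mm higher than the reported TCP z implies. The lids have not moved. I reopen, go lower and test with the grip width.

Emit:
carry_out(moves=[0, 0, 0.5, 0, 0, 0, 8.5, 0, 0, 0.5, 0, 0, 0, 8.5, 0, 0, 0.5, 0, 0, 0, 8.5, 0, 0, 0.5, 0, 0, 0, 8.5, 0, 0, 0.5, 0, 0, 0, 8.5, 0, 0, 0.5, 0, 0, 0, 8.5, 0, 0, -1, 0, 0, 0, 8.5, 0, 0, -2.2, 0, 0, 0, 8.5])

```text
t: 4.6
tcp_pos: [0.555, 0.1826, 0.0324]
tool_rot: [0.387, 3.117, 0.0]
ft_force: [-0.5, 0.8, 0.4]
grip_width: 0.085
grip_force: 0.0
```

Emit:
carry_out(moves=[0, 0, 0, 0, 0, 0, 7, 0, 0, 0, 0, 0, 0, 5, 0, 0, 0, 0, 0, 0, 4, 0, 0, 0, 0, 0, 0, 3, 0, 0, 0, 0, 0, 0, 2, 0, 0, 0, 0, 0, 0, 1, 0, 0, 0, 0, 0, 0, 0, 0, 0, 0, 0, 0, 0, 0])

```text
t: 5.4
tcp_pos: [0.555, 0.1822, 0.0332]
tool_rot: [0.387, 3.117, -0.0]
ft_force: [-1.4, -2.1, 6.0]
grip_width: 0.0129
grip_force: 58.5
```

Run:
```python
from h import *
L=[]
for n,b in (('scene',(300,195,370,295)),('top',(130,160,210,240))):
    c=cam(n); im=(255*(c['img']/255.)**.55).astype(np.uint8)
    L.append(cv2.resize(im[b[1]:b[3],b[0]:b[2]],(400,int(400*(b[3]-b[1])/(b[2]-b[0]))),interpolation=cv2.INTER_CUBIC)[:572])
h=max(x.shape[0] for x in L); L=[cv2.copyMakeBorder(x,0,h-x.shape[0],0,0,0) for x in L]
cv2.imwrite('pics/a4.png',np.hstack(L)); s=get_state(); print(s['ft_force'],s['moment'],s['grip_width'],s['grip_force'],s['tcp_pos'])
```

```text
[-2.4050276  -2.55020075  5.38149031] [-0.38724458  0.34529986  0.03984834] 0.012634520527693465 58.5480272769928 [0.55496125 0.18217469 0.03320675]
```

View pics/a4.png

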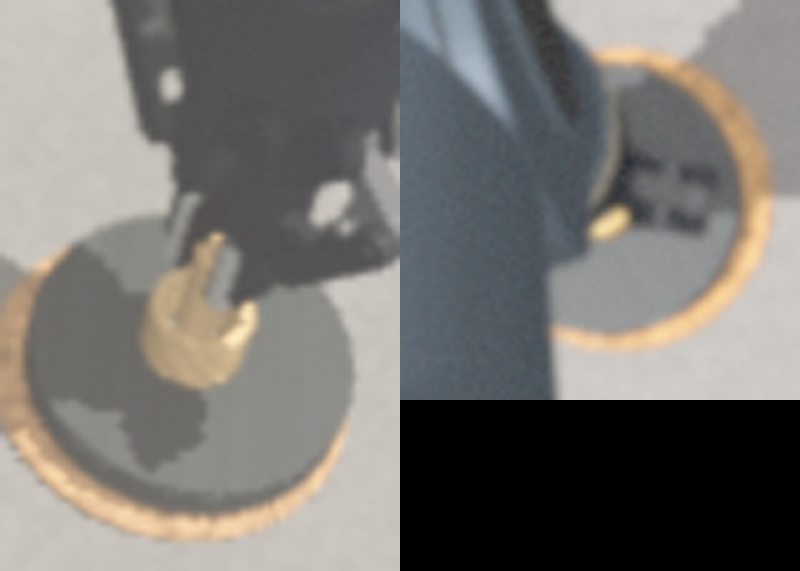

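The fingers hold the post only by the pad tips, with the reading at 12.6 mm instead of 16, and sit slightly to −x of it. I'll open, shift +x by 3 mm, go 5 mm lower and regrip.

Emit:
carry_out(moves=[0, 0, 0, 0, 0, 0, 4, 0, 0, 0, 0, 0, 0, 4, 0, 0, 0, 0, 0, 0, 4, 0.3, 0, -0.3, 0, 0, 0, 4, 0.3, 0, -0.5, 0, 0, 0, 4, 0.3, 0, -0.5, 0, 0, 0, 2.5, 0.3, 0, -0.5, 0, 0, 0, 1, 0.3, 0, -0.5, 0, 0, 0, 0])

```text
t: 6.3
tcp_pos: [0.5576, 0.1821, 0.0277]
tool_rot: [-0.387, -3.117, 0.001]
ft_force: [-1.4, -1.6, -0.5]
grip_width: 0.0134
grip_force: 58.5
```

Emit:
carry_out(moves=[0, 0, 0, 0, 0, 0, 0, 0, 0, 0, 0, 0, 0, 0, 0, 0, 0, 0, 0, 0, 0, 0, 0, 0, 0, 0, 0, 0, 0, 0, 0, 0, 0, 0, 0, 0, 0, 0, 0, 0, 0, 0, 0, 0, 0, 0, 0, 0, 0, 0, 0, 0, 0, 0, 0, 0])

```text
t: 7.1
tcp_pos: [0.5578, 0.1827, 0.0277]
tool_rot: [-0.387, -3.118, -0.0]
ft_force: [0.6, 0.2, -3.1]
grip_width: 0.0134
grip_force: 58.5
```

Emit:
carry_out(moves=[0, 0, 0.5, 0, 0, 0, 0, 0, 0, 1.5, 0, 0, 0, 0, 0, 0, 3, 0, 0, 0, 0, 0, 0, 5, 0, 0, 0, 0, 0, 0, 7.5, 0, 0, 0, 0, 0, 0, 10, 0, 0, 0, 0, 0, 0, 12, 0, 0, 0, 0, 0, 0, 12, 0, 0, 0, 0])

```text
t: 7.9
tcp_pos: [0.5597, 0.1831, 0.1513]
tool_rot: [0.386, 3.113, 0.004]
ft_force: [-0.2, 0.0, -3.6]
grip_width: 0.0138
grip_force: 58.7
```

Run:
```python
from h import *
L=[]
for n,b in (('scene',(290,130,410,310)),('top',(90,100,230,310))):
    c=cam(n); im=(255*(c['img']/255.)**.6).astype(np.uint8)
    L.append(cv2.resize(im[b[1]:b[3],b[0]:b[2]],(400,600),interpolation=cv2.INTER_CUBIC))
    cv2.imwrite(f'pics/raw5{n}.png',c['img'])
cv2.imwrite('pics/a5.png',np.hstack(L)); s=get_state(); print(s['ft_force'],s['moment'],s['grip_width'],s['grip_force'],s['tcp_pos'])
```

```text
[ 0.38520476  0.18014093 -5.25509804] [ 0.04951974 -0.0161689  -0.00413432] 0.014076475422455964 58.70781183242798 [0.55781854 0.18254459 0.14798975]
```

View pics/a5.png

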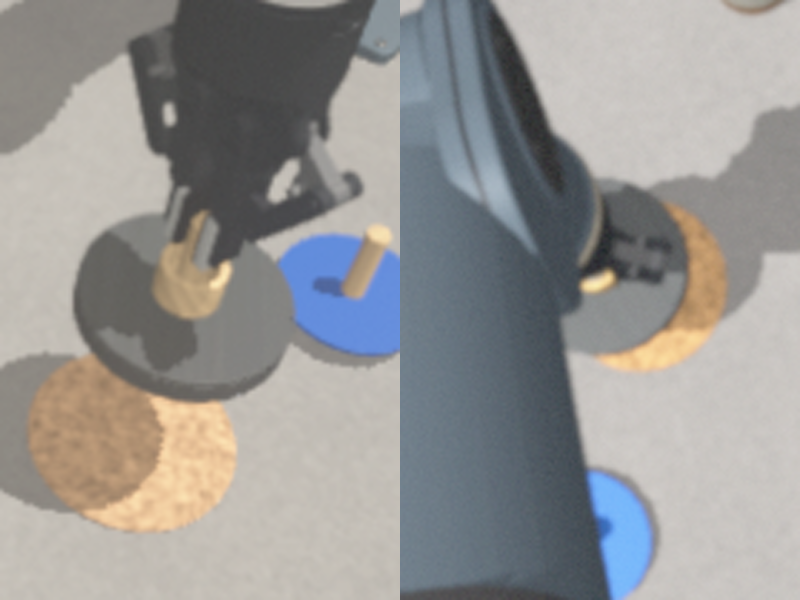

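The pair hangs level and nested above the coaster. In both cameras' relative terms the shift to the canister is about (−6.8, −35.9) cm, and I raise 5 cm on the way.

Emit:
carry_out(moves=[0, 0, 2, 0, 0, 0, 0, 0, 0, 4, 0, 0, 0, 0, -0.4, -2, 5, 0, 0, 0, 0, -1, -5, 5, 0, 0, 0, 0, -1.6, -8.5, 5, 0, 0, 0, 0, -2.3, -12, 5, 0, 0, 0, 0, -2.9, -15.5, 5, 0, 0, 0, 0, -3.6, -19, 5, 0, 0, 0, 0])

```text
t: 8.8
tcp_pos: [0.5205, -0.0094, 0.1966]
tool_rot: [-0.387, -3.116, 0.001]
ft_force: [0.8, -1.0, -4.3]
grip_width: 0.0135
grip_force: 59.1
```

Emit:
carry_out(moves=[-0.7, -3.5, 0, 0, 0, 0, 0, -1.3, -7, 0, 0, 0, 0, 0, -2, -10.5, 0, 0, 0, 0, 0, -2.6, -13.5, 0, 0, 0, 0, 0, -3, -15.5, 0, 0, 0, 0, 0, -3.2, -16.9, 0, 0, 0, 0, 0, -3.2, -16.9, 0, 0, 0, 0, 0, -3.2, -16.9, 0, 0, 0, 0, 0])

```text
t: 9.6
tcp_pos: [0.4897, -0.1757, 0.1972]
tool_rot: [-0.386, -3.117, -0.001]
ft_force: [-0.4, -0.2, -4.2]
grip_width: 0.0136
grip_force: 59.1
```

Run:
```python
from h import *
L=[]
for n,b in (('scene',(170,40,310,200)),('top',(290,140,430,300))):
    c=cam(n); im=c['img']; cv2.imwrite(f'pics/raw6{n}.png',im)
    im=(255*(im/255.)**.6).astype(np.uint8)
    L.append(cv2.resize(im[b[1]:b[3],b[0]:b[2]],(400,457),interpolation=cv2.INTER_CUBIC))
cv2.imwrite('pics/a6.png',np.hstack(L)); s=get_state(); print(s['t'],s['ft_force'],s['grip_width'],s['tcp_pos'])
```

```text
9.7 [-0.29123976 -0.35745748 -2.99690285] 0.013596565240678087 [ 0.490135   -0.17500408  0.1974518 ]
```

View pics/a6.png

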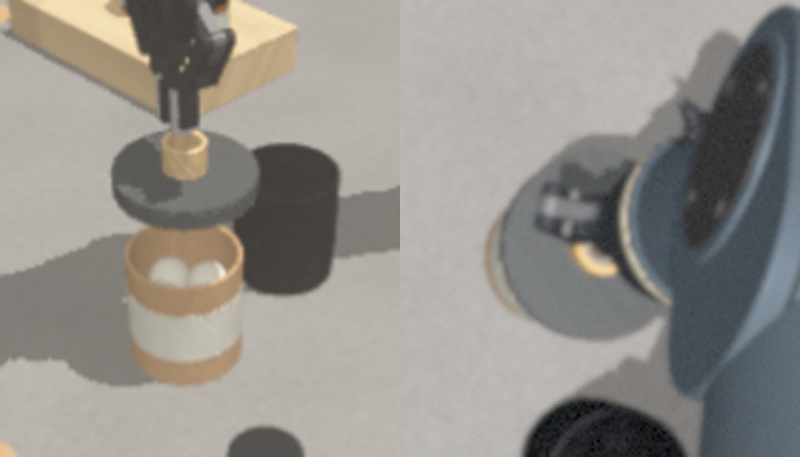

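The lids hang level over the canister. In the scene crop the plate is centred at x≈185 and the canister at x≈185. A quick numeric check of the skirt's near lower edge follows.

Run:
```python
from h import *
for n,b in (('scene',(203,80,262,122)),('top',(320,185,385,262))):
    c=cam(n); v=c['img'].max(2); t,_=masks(c)
    o=ray(c,[[0,0]])[0][:2]; g=np.array([.488,-.176]); f=(o-g)/np.linalg.norm(o-g); pts=[]
    bl=cv2.GaussianBlur(c['img'],(3,3),0).astype(float)
    for a in np.linspace(-.9,.9,40):           # radial edge search on the near side, skirt foot z=.177
        u=np.array([f[0]*np.cos(a)-f[1]*np.sin(a),f[0]*np.sin(a)+f[1]*np.cos(a)])
        r=np.arange(.042,.074,.0005); P=g+r[:,None]*u
        q=proj(c,np.c_[P,np.full(len(r),.177)]).astype(np.float32)
        s=cv2.remap(bl.max(2).astype(np.float32),q[:,0],q[:,1],cv2.INTER_LINEAR).ravel()
        d=s[6:]-s[:-6]; i=d.argmax()
        if d[i]>12: pts.append(P[i+3])
    S=np.array(pts); r=least_squares(lambda p:np.hypot(*(S-p).T)-.058,g,loss='soft_l1',f_scale=.001)
    print(n,len(S),r.x,np.median(abs(r.fun)))
```

```text
scene 32 [ 0.48708035 -0.17302746] 0.0006569248923998482
top 40 [ 0.48760254 -0.17148428] 0.00040746033837498266
```

Emit:
carry_out(moves=[0.1, -0.3, 0, 0, 0, 0, 0, 0.1, -0.3, -2, 0, 0, 0, 0, 0.1, -0.3, -4, 0, 0, 0, 0, 0.1, -0.3, -5, 0, 0, 0, 0, 0.1, -0.3, -5.8, 0, 0, 0, 0, 0.1, -0.3, -6.2, 0, 0, 0, 0, 0.1, -0.3, -6.4, 0, 0, 0, 0, 0.1, -0.3, -6.4, 0, 0, 0, 0])

```text
t: 10.6
tcp_pos: [0.4911, -0.1795, 0.134]
tool_rot: [0.387, 3.117, -0.0]
ft_force: [1.1, 0.0, -3.5]
grip_width: 0.0134
grip_force: 59.1
```

Emit:
carry_out(moves=[0, 0, -0.1, 0, 0, 0, 0, 0, 0, -0.2, 0, 0, 0, 0, 0, 0, -0.3, 0, 0, 0, 0, 0, 0, -0.4, 0, 0, 0, 0, 0, 0, -0.5, 0, 0, 0, 0, 0, 0, -0.6, 0, 0, 0, 0, 0, 0, -0.6, 0, 0, 0, 0, 0, 0, -0.6, 0, 0, 0, 0])

```text
t: 11.4
tcp_pos: [0.4909, -0.1795, 0.1278]
tool_rot: [-0.387, -3.118, 0.0]
ft_force: [-0.3, -0.5, -3.8]
grip_width: 0.0135
grip_force: 59.2
```

Emit:
carry_out(moves=[0, 0, -0.1, 0, 0, 0, 0, 0, 0, -0.2, 0, 0, 0, 0, 0, 0, -0.3, 0, 0, 0, 0, 0, 0, -0.4, 0, 0, 0, 0, 0, 0, -0.5, 0, 0, 0, 0, 0, 0, -0.5, 0, 0, 0, 0, 0, 0, -0.5, 0, 0, 0, 0, 0, 0, -0.5, 0, 0, 0, 0])

```text
t: 12.2
tcp_pos: [0.4908, -0.1794, 0.1226]
tool_rot: [-0.387, -3.117, 0.0]
ft_force: [-1.3, -0.6, -4.6]
grip_width: 0.0137
grip_force: 59.1
```

Emit:
carry_out(moves=[0, 0, -0.1, 0, 0, 0, 0, 0, 0, -0.1, 0, 0, 0, 0, 0, 0, -0.2, 0, 0, 0, 0, 0, 0, -0.2, 0, 0, 0, 0, 0, 0, -0.3, 0, 0, 0, 0, 0, 0, -0.3, 0, 0, 0, 0, 0, 0, -0.3, 0, 0, 0, 0, 0, 0, -0.3, 0, 0, 0, 0])

```text
t: 13.0
tcp_pos: [0.4909, -0.1795, 0.1198]
tool_rot: [0.387, 3.118, -0.0]
ft_force: [-1.8, -1.2, -2.0]
grip_width: 0.0132
grip_force: 59.4
```

Emit:
carry_out(moves=[0, 0, -0.05, 0, 0, 0, 0, 0, 0, -0.1, 0, 0, 0, 0, 0, 0, -0.1, 0, 0, 0, 0, 0, 0, -0.15, 0, 0, 0, 0, 0, 0, -0.15, 0, 0, 0, 0, 0, 0, -0.15, 0, 0, 0, 0, 0, 0, -0.15, 0, 0, 0, 0, 0, 0, -0.15, 0, 0, 0, 0])

```text
t: 13.8
tcp_pos: [0.4911, -0.1799, 0.1194]
tool_rot: [0.387, 3.116, -0.0]
ft_force: [-6.1, -0.9, 12.5]
grip_width: 0.0133
grip_force: 60.8
```

Run:
```python
from h import *
B={'scene':(170,70,310,200),'top':(300,150,420,280)}
for n,b in B.items():
    c=cam(n); cv2.imwrite(f'pics/raw7{n}.png',c['img'])
s=get_state(); print(s['ft_force'],s['moment'],s['tcp_pos'])
```

```text
[-6.01386584 -1.09046104 11.96263308] [-0.0949713   1.29686904 -0.07140465] [ 0.49115668 -0.17984793  0.11940798]
```

Contact force of about 12 N up at the expected height shows the lid is seated, so I open.

Emit:
carry_out(moves=[0, 0, 0.1, 0, 0, 0, 0, 0, 0, 0.1, 0, 0, 0, 1.8, 0, 0, 0.1, 0, 0, 0, 2.5, 0, 0, 0.1, 0, 0, 0, 3.2, 0, 0, 0.1, 0, 0, 0, 4, 0, 0, 0.1, 0, 0, 0, 5, 0, 0, 0.1, 0, 0, 0, 6, 0, 0, 0.1, 0, 0, 0, 6.5])

```text
t: 14.7
tcp_pos: [0.4909, -0.1794, 0.1193]
tool_rot: [0.387, 3.118, -0.0]
ft_force: [0.1, 0.5, -0.8]
grip_width: 0.0651
grip_force: 0.0
```

Emit:
carry_out(moves=[0, 0, 1, 0, 0, 0, 6.5, 0, 0, 3, 0, 0, 0, 6.5, 0, 0, 6, 0, 0, 0, 6.5, 0, 0, 8, 0, 0, 0, 6.5, 0, 0, 8, 0, 0, 0, 6.5, 0, 0, 8, 0, 0, 0, 6.5, 0, 0, 8, 0, 0, 0, 6.5, 0, 0, 8, 0, 0, 0, 6.5])

```text
t: 15.5
tcp_pos: [0.4903, -0.1793, 0.1985]
tool_rot: [-0.387, -3.116, -0.0]
ft_force: [-0.4, -0.1, 0.6]
grip_width: 0.0647
grip_force: 0.0
```

Run:
```python
from h import *
L=[]
for n,b in (('scene',(190,60,300,190)),('top',(290,160,400,290))):
    c=cam(n); im=c['img']; cv2.imwrite(f'pics/raw8{n}.png',im)
    im=(255*(im/255.)**.6).astype(np.uint8)
    L.append(cv2.resize(im[b[1]:b[3],b[0]:b[2]],(400,473),interpolation=cv2.INTER_CUBIC))
cv2.imwrite('pics/a8.png',np.hstack(L)); s=get_state(); print(s['t'],s['ft_force'],s['grip_width'],s['tcp_pos'])
```

```text
15.6 [-1.2428718   0.13756837  0.64612807] 0.06520083156742203 [ 0.49052081 -0.17935715  0.19862408]
```

View pics/a8.png

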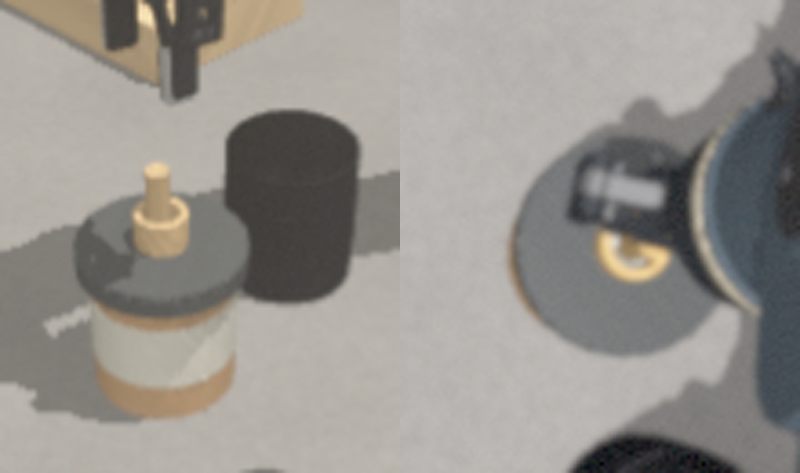

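The pair sits level on the canister, fully down, with the post free at full-frame (233,106) and the collar at (233,122). I now compute the collar position and the fingertip height numerically.

Run:
```python
from h import *
for n in('scene','top'):
    c=cam(n); o=ray(c,[[0,0]])[0][:2]
    bl=cv2.GaussianBlur(c['img'],(3,3),0).max(2).astype(np.float32)
    g=np.array([.488,-.179]); f=(o-g)/np.linalg.norm(o-g); pts=[]
    for a in np.linspace(-.9,.9,40):
        u=np.array([f[0]*np.cos(a)-f[1]*np.sin(a),f[0]*np.sin(a)+f[1]*np.cos(a)])
        r=np.arange(.042,.074,.0005); P=g+r[:,None]*u
        q=proj(c,np.c_[P,np.full(len(r),.100)]).astype(np.float32)
        s=cv2.remap(bl,q[:,0],q[:,1],cv2.INTER_LINEAR).ravel(); d=s[6:]-s[:-6]; i=d.argmax()
        if d[i]>12: pts.append(P[i+3])
    S=np.array(pts); r=least_squares(lambda p:np.hypot(*(S-p).T)-.058,g,loss='soft_l1',f_scale=.001)
    print(n,len(S),r.x,np.median(abs(r.fun)))
    if n=='scene':
        print('post top',plane(c,[[190+157*.275-.4,60+170*.275-.4]],.172)); 
        print('tip proj at z',[(z,proj(c,[[.499,-.147,z]])[0].round(1)) for z in(.198,.21,.22,.23,.24)])
    else: print('collar',plane(c,[[290+235*.275-.4,160+250*.275-.4]],.142))
```

```text
scene 40 [ 0.4878994  -0.17699671] 0.0006427633833691743
post top [[ 0.48872915 -0.17828799  0.172     ]]
tip proj at z [(0.198, array([238.8, 103.9])), (0.21, array([238.7,  99.1])), (0.22, array([238.6,  95. ])), (0.23, array([238.5,  90.9])), (0.24, array([238.4,  86.7]))]
top 40 [ 0.48707483 -0.17548883] 0.00048752647073320443
collar [[ 0.48432354 -0.17522373  0.142     ]]
```

The fingertips do sit about 26 mm above the reported TCP, plus the swing back when open. The collar is at about (0.487, −0.176). I descend over it in stages and watch the force.

Emit:
carry_out(moves=[-0.2, 0.2, -1, 0, 0, 0, 6.5, -0.2, 0.2, -4, 0, 0, 0, 6.5, -0.2, 0.2, -7, 0, 0, 0, 6.5, -0.2, 0.2, -8.5, 0, 0, 0, 6.5, -0.2, 0.2, -9.3, 0, 0, 0, 6.5, -0.2, 0.2, -9.8, 0, 0, 0, 6.5, -0.2, 0.2, -9.8, 0, 0, 0, 6.5, -0.2, 0.2, -9.8, 0, 0, 0, 6.5])

```text
t: 16.5
tcp_pos: [0.4893, -0.1776, 0.1019]
tool_rot: [0.387, 3.117, -0.0]
ft_force: [-0.4, -0.9, -0.3]
grip_width: 0.0646
grip_force: 0.0
```

Emit:
carry_out(moves=[0, 0, -0.1, 0, 0, 0, 6.5, 0, 0, -0.2, 0, 0, 0, 6.5, 0, 0, -0.3, 0, 0, 0, 6.5, 0, 0, -0.4, 0, 0, 0, 6.5, 0, 0, -0.4, 0, 0, 0, 6.5, 0, 0, -0.4, 0, 0, 0, 6.5, 0, 0, -0.4, 0, 0, 0, 6.5, 0, 0, -0.4, 0, 0, 0, 6.5])

```text
t: 17.3
tcp_pos: [0.4889, -0.1774, 0.0973]
tool_rot: [0.387, 3.118, -0.0]
ft_force: [-0.3, -0.2, 0.3]
grip_width: 0.0648
grip_force: 0.0
```

Emit:
carry_out(moves=[0, 0, -0.1, 0, 0, 0, 6.5, 0, 0, -0.2, 0, 0, 0, 6.5, 0, 0, -0.3, 0, 0, 0, 6.5, 0, 0, -0.4, 0, 0, 0, 6.5, 0, 0, -0.4, 0, 0, 0, 6.5, 0, 0, -0.4, 0, 0, 0, 6.5, 0, 0, -0.4, 0, 0, 0, 6.5, 0, 0, -0.4, 0, 0, 0, 6.5])

```text
t: 18.1
tcp_pos: [0.489, -0.1775, 0.0933]
tool_rot: [0.387, 3.118, -0.0]
ft_force: [0.3, 0.4, -0.0]
grip_width: 0.0651
grip_force: 0.0
```

Emit:
carry_out(moves=[0, 0, 0, 0, 0, 0, 5.5, 0, 0, 0, 0, 0, 0, 5, 0, 0, 0, 0, 0, 0, 4.5, 0, 0, 0, 0, 0, 0, 4, 0, 0, 0, 0, 0, 0, 3.5, 0, 0, 0, 0, 0, 0, 2, 0, 0, 0, 0, 0, 0, 0, 0, 0, 0, 0, 0, 0, 0])

```text
t: 18.9
tcp_pos: [0.489, -0.1773, 0.0937]
tool_rot: [0.386, 3.117, 0.0]
ft_force: [-0.5, 1.7, 5.9]
grip_width: 0.0325
grip_force: 59.7
```

Emit:
carry_out(moves=[0, 0, 0.1, 0, 0, 0, 0, 0, 0, 0.3, 0, 0, 0, 0, 0, 0, 0.6, 0, 0, 0, 0, 0, 0, 1, 0, 0, 0, 0, 0, 0, 1.5, 0, 0, 0, 0, 0, 0, 2, 0, 0, 0, 0, 0, 0, 2.5, 0, 0, 0, 0, 0, 0, 3, 0, 0, 0, 0])

```text
t: 19.7
tcp_pos: [0.4889, -0.1775, 0.1238]
tool_rot: [0.387, 3.118, -0.0]
ft_force: [-0.7, 0.2, -2.2]
grip_width: 0.0329
grip_force: 59.7
```

Emit:
carry_out(moves=[0, 0, 0.7, 0, 0, 0, 0, 0, 0, 1.5, 0, 0, 0, 0, 0, 0, 2.5, 0, 0, 0, 0, 0, 0, 3.5, 0, 0, 0, 0, 0, 0, 4.5, 0, 0, 0, 0, 0, 0, 5.3, 0, 0, 0, 0, 0, 0, 5.8, 0, 0, 0, 0, 0, 0, 6, 0, 0, 0, 0])

```text
t: 20.5
tcp_pos: [0.4891, -0.1775, 0.1839]
tool_rot: [0.387, 3.117, -0.0]
ft_force: [0.1, -0.2, -1.8]
grip_width: 0.0328
grip_force: 59.7
```

Emit:
carry_out(moves=[0, 0, 0, 0, 0, 0, 0, 0, 0, 0, 0, 0, 0, 0, 0, 0, 0, 0, 0, 0, 0, 0, 0, 0, 0, 0, 0, 0, 0, 0, 0, 0, 0, 0, 0, 0, 0, 0, 0, 0, 0, 0, 0, 0, 0, 0, 0, 0, 0, 0, 0, 0, 0, 0, 0, 0])

```text
t: 21.3
tcp_pos: [0.4889, -0.1774, 0.1833]
tool_rot: [0.387, 3.118, -0.0]
ft_force: [0.3, -0.7, -1.8]
grip_width: 0.0327
grip_force: 59.7
```

Run:
```python
from h import *
c=cam('scene'); im=c['img']; cv2.imwrite('pics/raw9.png',im); h,s,v=cv2.split(cv2.cvtColor(im,cv2.COLOR_BGR2HSV))
def p(P): return proj(c,[P])[0].round(1)
print('disc centre',p([.488,-.177,.114]),'post top',p([.488,-.177,.172]),'skirt foot near',p([.488+.042,-.177+.04,.19]))
for (x,y) in [(.488+dx,-.177+dx) for dx in(-.02,.015,.03,.036)]+[(.448,-.217)]:
    q=p([x,y,.114]).astype(int); print('disc',q,im[q[1],q[0]])
for z in(.13,.15,.165): q=p([.494,-.171,z]).astype(int); print('post',z,q,im[q[1],q[0]])
o=ray(c,[[0,0]])[0][:2]; bl=cv2.GaussianBlur(im,(3,3),0).max(2).astype(np.float32)
s=get_state(); print(s['t'],s['ft_force'],s['grip_width'],s['grip_force'],s['tcp_pos'])
```

```text
disc centre [234.1 127.1] post top [233.4 106.5] skirt foot near [231.6 114.7]
disc [234 120] [ 62  93 118]
disc [233 132] [124 135 138]
disc [233 138] [125 136 139]
disc [233 140] [170 185 187]
disc [234 113] [45 49 49]
post 0.13 [233 123] [ 63  96 122]
post 0.15 [233 116] [ 62  93 118]
post 0.165 [233 111] [45 47 48]
21.35 [-0.38047116 -0.61727683 -1.96226912] 0.0325157947824793 59.714929175097495 [ 0.48888452 -0.1774351   0.18328026]
```

The load is now about 1.8 N, which matches the outer lid alone. The bright inner disc and its post are visible in place below it, so I hand in.

```bash
python3 -c "
from plant import *
print(hand_in())"
```

```text
the job is handed in; nothing more can be done
None
```

I've handed the job in with the inner lid seated in the canister and the outer lid held about 9 cm above it; the hand-in gave no verdict, and I didn't re-measure the canister, jar, tube or pump bottle at the end.

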